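Demould a cast drawer knob and close the mould

TASK

The orange resin drawer knob has cured tight in the blue mould: break it free by twisting it back and forth while pulling gently upwards, so that the heavy mould stays down in its cradle, and stand the knob upright on the green pad in the free compartment of the wooden tray. Then take the aluminium top plate by its handle and, holding it level and not dropping it, lower it over the two guide pins (either way round) until it lies flat on the mould, and let go. Leave everything else standing where it is, the two finished knobs and the bottles included.

Things in the scene. Friction and masses are not known exactly. Their poses are not given: they have to be found in the camera images.
- knob: orange cast drawer knob, 64 mm tall, 60 g. Origin: centre of its round foot; z up its axis. Shank 28 mm diameter from 0 to 26 mm (25 mm over the lowest 2 mm), neck 18 mm diameter from 26 to 44 mm, then a crossbar grip 50 mm long (its x), 16 mm wide (its y), from 44 to 64 mm. At the start the whole shank sits in the mould's bore: the bar stands 18 to 38 mm above the mould's face, turned at some angle.
- mould_face (a point): centre of the bore's mouth on the top face of the blue lower mould half, 50 mm above the bench; the mould's axes: z up, x along its length. Mould 200 (x) x 100 (y) x 44 mm, 2.6 kg. Bore 29.5 mm diameter, 26 mm deep. Two steel guide pins, 10 mm diameter, at x = +70 and -70 mm, y = 0, rise 32 mm above the face, the top 8 mm tapered.
- mould_grip (a point): point on the bore's axis 7 mm below the face where the shank is gripped by friction all round. A straight pull needs 30 to 45 N and lifts the mould (25 N). While the knob turns, friction acts mostly round the axis: a rise of 2 to 3 mm in each stroke of about 1 rad (0.3 to 0.65 N m) takes only 10 to 15 N. Free once risen 20 mm, clear of the bore at 26 mm.
- mould (a joint): how far the mould has been lifted out of its cradle, m; 0 = seated. It falls back by its weight. The cradle keeps it from turning and shifting, not from being lifted.
- cradle: steel cradle fixed on the bench, in which the mould lies loose, 224 x 124 mm with a lip 14 mm high; origin under its centre, x along the mould's length.
- plate: aluminium top plate of the mould, 200 (x) x 100 (y) x 12 mm, 0.45 kg, lying flat on the bench. Origin: centre of its underside; z up. Two through holes of 12 mm diameter at x = +70 and -70 mm, y = 0. On top a black bar handle, 60 mm long along x, 16 mm wide along y, from 30 to 48 mm above the underside, centred, on two 12 mm posts at x = +22 and -22 mm. Closed, its underside lies on the mould's face and its long sides match the mould's.
- tray: shallow wooden tray, fixed, 270 mm (its x) by 100 mm (its y), 18 mm high, floor 5 mm thick, two dividers across it give three compartments of 83 x 90 mm at x = -88, 0 and +88 mm. Two hold finished knobs, the third has the green pad. Origin: centre of its underside.
- pad: green pad, 70 x 70 x 2 mm, fixed on the floor of the free compartment; origin: centre of its underside, 5 mm above the bench.
- done_a: finished beige knob standing in the tray, same shape as the orange one; bystander
- done_b: another finished beige knob standing in the tray; bystander
- vial_a: small white hardener bottle, red cap, 32 mm diameter, 85 mm tall; origin under its centre; bystander
- vial_b: small amber hardener bottle, blue cap, 32 mm diameter, 85 mm tall; origin under its centre; bystander
- tub: empty white mixing tub, 96 mm across the rim, 115 mm tall, a wooden stirring stick in it rising to 206 mm and leaning 64 mm out towards the tub's +x; origin under its centre; bystander
- can: steel lacquer can, 84 mm diameter, 110 mm tall; origin under its centre; bystander
- tape: yellow roll of tape lying flat, 90 mm outside diameter, 24 mm high; origin under its centre; bystander
- sander: cork sanding block, 65 x 110 x 35 mm high; origin under its centre; bystander
- screwdriver: red screwdriver, 160 mm long, 26 mm thick handle, lying flat; bystander
Mind the look-alikes: they are no part of the job. Several things have the shape of the plate; the one meant has the colours described above. There is more than one size of the knob; the job needs the larger.

How it is judged:
On the way, in this order (a step that is already met when the one before it is completed fails the run):
1. the knob is out of the mould (z of knob in the frame of mould_face above 0.002 m), for 0.1 s.
2. the knob stands upright on the green pad, let go (horizontal distance between knob and pad below 0.025 m and z of knob in the frame of pad between -0.003 and 0.006 m and angle between knob's own z axis and vertical below 0.12 rad and linear speed of knob below 0.02 m/s and contact force between the fingers and knob below 0.3 N), for 0.2 s.
3. the plate is held level by the gripper with both pins in its holes, 3 to 26 mm above the mould's face (horizontal distance between plate and mould_face below 0.006 m and angle between the x axis of plate and the x axis of mould_face, either way round below 0.06 rad and z of plate in the frame of mould_face between 0.003 and 0.026 m and angle between plate's own z axis and vertical below 0.12 rad and contact force between the fingers and plate above 1 N), for 0.05 s.
At the end, for the whole second after the job is handed in: Knob upright (7 deg), still, within 25 mm of the green pad's centre. Plate flat on the mould (3 mm, 1.7 deg) over both pins (centre within 6 mm, 3.4 deg of its long direction, either way round), still. Mould seated in its cradle (2 mm). Both released (all of step 2 and horizontal distance between plate and mould_face below 0.006 m and angle between the x axis of plate and the x axis of mould_face, either way round below 0.06 rad and z of plate in the frame of mould_face between -0.003 and 0.003 m and angle between the z axis of plate and the z axis of mould_face, either way round below 0.03 rad and linear speed of plate below 0.02 m/s and contact force between the fingers and plate below 0.3 N and value of joint mould below 0.002 m); the robot touches nothing.
It fails at once if the mould is lifted more than 8 mm out of its cradle (value of joint mould above 0.008 m).
It fails at once if a finished knob is moved more than 20 mm (distance of any of done_a, done_b from where it was at the start of the episode above 0.02 m).
It fails at once if a bystander is moved more than 30 mm or a bottle, the can or the tub is tipped over (distance of any of vial_a, vial_b, tub, can, tape, sander, screwdriver from where it was at the start of the episode above 0.03 m or angle between any of vial_a, vial_b, tub, can's own z axis and vertical above 0.5 rad).
It also fails if it takes over 72 s, if anything falls off the work surface, if the arm or the gripper's body presses on something with over 40 N, if the wrist force passes 120 N, or if a joint passes its speed limit or range.

ROBOT

A 6-joint arm with a two-finger parallel gripper is mounted at the origin on the work surface. World frame = base frame: x ahead of the robot, y to its left, z up, the work surface at z = 0. Lengths are in m, angles in rad, forces in N, time in s.
With the tool pointing down it reaches from about 0.375 to 0.9 m from the base axis. Payload 3.1 kg.
Tool frame: the origin (TCP) lies between the finger pads; the fingertips stand 22 mm ahead of it and the grasp point (between the pads) lies 3 mm ahead of it; z points along the fingers, y is the line along which they close (so a half turn about z gives the same grasp; the last joint's range is limited). The gripper opens to 87 mm and grips with 3 to 60 N. Pads are 19 mm wide; open, the fingers measure 117 mm over their backs; the gripper's body (75 mm by 190 mm) begins 51 mm behind the grasp point.
Start: joints at [-1.452, 0.527, 1.433, -0, 1.181, -0.178], TCP at [0.183, -0.598, 0.245] pointing down, gripper open.
Joint ranges: [-3.08, 3.08], [-0.75, 2.2], [0.22, 2.44], [-1.43, 4.57], [0, 2.65], [-2.85, 2.85]. Speed limits (rad/s): [2.79, 2.79, 3.14, 3.14, 3.14, 3.14].

INTERFACE

Orientations are given as a unit quaternion [x, y, z, w].
In Python, from rig import robot gives the robot as it stands.
- The arm moves only by the tool move_arm, never from a script. Its argument "series" is text: rows parted by semicolons, each of 6 numbers parted by spaces: the shift along the tool's x, y, z in mm, then the turn, a rotation vector about the tool's x, y, z in degrees. In form: dx dy dz ax ay az; .... A call has 1 to 8 rows; each row is the pose to reach, as a shift and turn from the pose commanded when the call began, along the tool's axes at that moment; what a row does not reach only later rows make up. A row lasts 1/12 s, in which the tool goes at most 41.7 mm and 7.16 degrees, less where a joint would pass 70% of its speed; a pose out of reach is approached as far as the arm can. A call with a gripper value outside its range is refused whole. "jaw" is the opening, from 0 (shut) to 1 (fully open), set as the call begins (left out, the last holds). The fingers move at their own pace and stop on an object; "newtons" is the grip in N (left out, the last holds). Time passes only in rows, so rows that repeat a pose let the fingers close. It gives the time, the measured TCP pose, the force, the opening and the grip force at its end, in the units of the state.
- robot.get_obs(): the state, without advancing time (a new reading comes with each control period).
- robot.camera(name): name is "scene" or "top" or "wrist"; returns a dict with "img" (384x512x3 uint8, red, green, blue), "mtx" (3x3 intrinsics, pixels), "world_to_cam" (4x4, takes a point from world to camera coordinates). Camera axes: x right, y down, z forward; pixel columns grow to the right and rows downward; lengths in m; the calibration is good to about 2 mm. A picture is of the moment at which its call begins. There is no depth.
- robot.hand_in(): hands the job in; it is judged then, once.
Trained networks look in a picture, given as the dict that the camera call returned (one of the last four; its "shot" number tells which), for a name from the list of things; names that differ only in an ending like _2 or _b are one class to them, and where a whole thing is asked for, a point or a joint stands for the part that bears it (a point fixed in the world has none). Each returns a list of dicts, best first, with "p" (0 to 1); they miss things now and then, are a little off and sometimes report something else, mostly with a low value. They report only what shows in the picture. A call takes as long as a camera call. They do not tell look-alikes from the thing itself.
- robot.search_frame(picture, thing): "xyz" ([x, y, z] in m, in world coordinates, good to about 4 mm: the middle of the surface that is visible of it).
- robot.tip_of(picture, thing): "xyz" ([x, y, z] in m, in world coordinates, good to about 4 mm: a listed point, or the origin of a listed thing).
The state is a dict: "time": time; "q": joint angles; "joint_velocities": joint speeds; "joint_torque": joint torques, N m; "position": TCP position; "tool_rot": TCP orientation; "ft_force": force on the tool from outside, world axes, zero at the start; "moment": the same for the moment, N m; "grip_width": finger opening in m; "grip_force": force on a finger pad.
Only numpy, scipy, OpenCV 4.12 (cv2) and the standard library are available. Lean on these libraries where they do the work, as an engineer would, in place of code of your own. Each camera call takes 0.05 s, during which the arm holds its last target. There are 200 camera calls.

## Working session

There is one attempt and no reset: what is moved stays moved. The work goes in short steps, Python scripts to look and compute and a tool call to move; the robot and the scene stay as the last step left them, time stands still between calls to the robot, and variables do not carry over. Pictures are saved under pics/ and viewed, at most 13 in all, crops included, and the job is handed in when it is done.

Besides the shell and the picture viewer there is one more tool, called after "Request:" in YAML: its name, and indented under it one key for each argument. move_arm: Moves the arm, as the interface text tells. Its arguments: {"type":"object","properties":{"series":{"type":"string"},"jaw":{"type":"number"},"newtons":{"type":"number"}},"required":["series"]}

```bash
mkdir -p pics; cat > h.py <<'E'
import numpy as np, cv2
from rig import robot
def px(c,p):
    q=c["world_to_cam"]@np.r_[p,1.0]; u=c["mtx"]@q[:3]; return (u[:2]/u[2]).round(0)
def ray(c,uv,z):
    W=np.linalg.inv(c["world_to_cam"]); d=W[:3,:3]@np.linalg.inv(c["mtx"])@np.r_[uv,1.0]; o=W[:3,3]
    return o+d*(z-o[2])/d[2]
def save(c,n,box=None,s=1):
    im=c["img"][:,:,::-1]
    if box: im=im[box[1]:box[3],box[0]:box[2]]
    cv2.imwrite("pics/"+n,cv2.resize(im,None,fx=s,fy=s,interpolation=cv2.INTER_CUBIC))
E
python3 - <<'E'
from h import *
a=robot.camera("top"); b=robot.camera("scene")
for n,c in(("top",a),("scene",b)): save(c,n+"0.png",None,1.5)
for t in["knob","mould_face","plate","pad","tray","cradle","done_a","vial_a","tub","can","tape","sander","screwdriver"]:
  for n,c in(("top",a),("scene",b)):
    for r in robot.tip_of(c,t)[:4]: print(t,n,np.round(r["xyz"],3),round(r["p"],2),px(c,r["xyz"]))
E
```

```text
knob top [ 0.491 -0.008  0.022] 0.64 [263. 201.]
knob top [ 0.478  0.153 -0.003] 0.53 [210. 207.]
knob scene [ 0.48   0.15  -0.001] 0.68 [286. 182.]
knob scene [ 0.49  -0.007  0.029] 0.59 [245. 196.]
mould_face top [ 0.495 -0.014  0.052] 0.78 [265. 198.]
mould_face top [ 0.729  0.294 -0.001] 0.56 [165. 129.]
mould_face scene [ 0.493 -0.006  0.051] 0.58 [246. 189.]
plate top [0.528 0.316 0.001] 0.89 [157. 192.]
plate top [0.273 0.25  0.001] 0.76 [177. 276.]
plate top [ 0.409 -0.298  0.006] 0.54 [360. 227.]
plate scene [0.271 0.253 0.003] 0.82 [263. 144.]
plate scene [ 0.528  0.322 -0.001] 0.69 [338. 168.]
pad top [ 0.495 -0.314  0.003] 0.75 [363. 199.]
pad top [ 0.489 -0.011 -0.002] 0.6 [264. 202.]
pad scene [ 0.499 -0.315  0.005] 0.76 [135. 263.]
pad scene [ 0.582 -0.329  0.005] 0.71 [148. 290.]
tray top [ 0.493 -0.314 -0.003] 0.8 [363. 199.]
tray scene [ 0.495 -0.312 -0.   ] 0.85 [135. 263.]
cradle top [ 0.488 -0.016 -0.002] 0.88 [265. 203.]
cradle scene [ 0.496 -0.014 -0.003] 0.61 [245. 208.]
done_a top [ 0.588 -0.332  0.008] 0.6 [368. 168.]
done_a top [ 0.41  -0.297  0.003] 0.44 [
[... 825 characters left out ...]
ne [ 0.787 -0.13   0.002] 0.68 [298. 300.]
can scene [ 0.497 -0.316  0.001] 0.36 [134. 264.]
tape top [0.73  0.296 0.002] 0.92 [165. 128.]
tape top [ 0.488 -0.015  0.046] 0.62 [265. 200.]
tape scene [ 0.586 -0.329  0.004] 0.7 [149. 291.]
tape scene [0.727 0.296 0.003] 0.63 [394. 200.]
tape scene [ 0.494 -0.011  0.027] 0.4 [245. 198.]
tape scene [ 0.709  0.01  -0.001] 0.4 [316. 247.]
sander top [ 0.73  -0.313 -0.001] 0.97 [358. 125.]
sander scene [0.526 0.322 0.001] 0.63 [338. 168.]
sander scene [ 0.73  -0.315 -0.001] 0.59 [199. 338.]
sander scene [ 0.488 -0.014  0.04 ] 0.32 [243. 193.]
screwdriver top [0.709 0.011 0.004] 0.56 [255. 133.]
screwdriver scene [0.712 0.013 0.002] 0.57 [318. 245.]
```

View pics/top0.png

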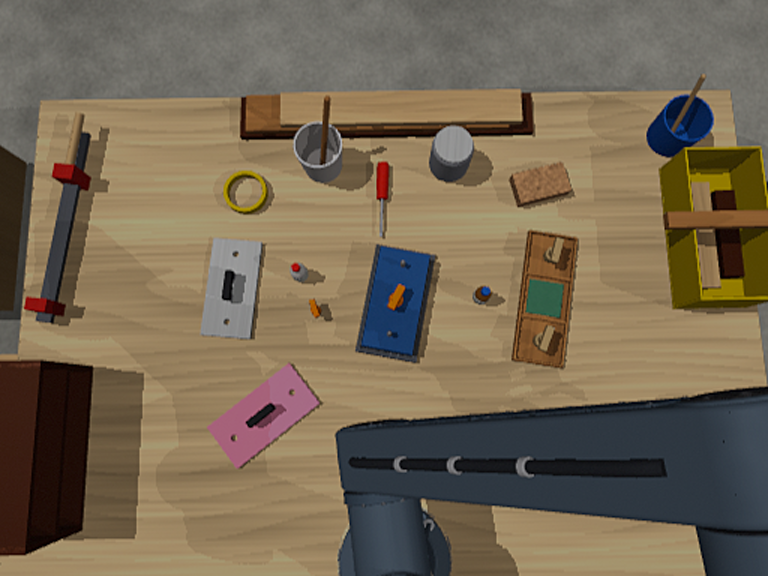

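View pics/scene0.png

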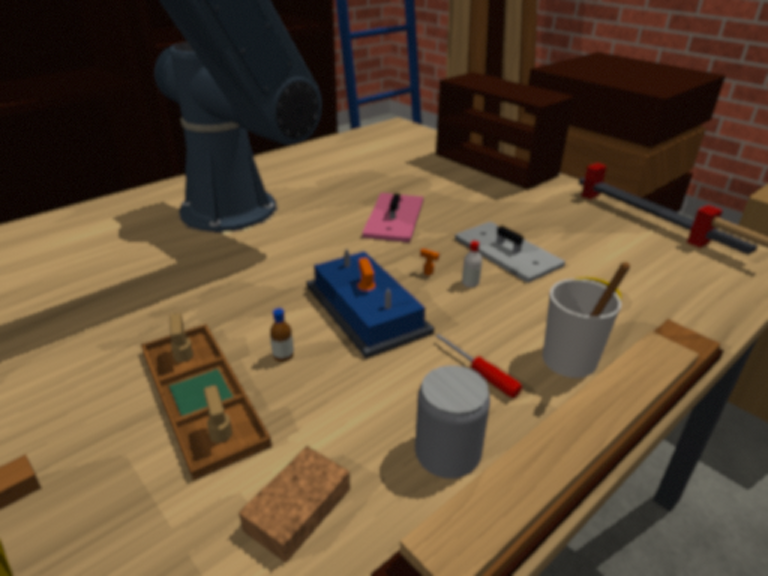

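Top view (1.5× pixels): the orange candidates are the one in the mould (397,297), and a small one loose on the bench (316,308). The one in the mould is the larger knob described. The plate candidates are grey (232,288) and pink (265,415). Grey fits aluminium. The free pad is at (546,298). I'll confirm with a crop and measure the angles.

```bash
cat >> h.py <<'E'
def rect(c,mask,z):
    n,l,s,_=cv2.connectedComponentsWithStats(mask.astype(np.uint8)); i=1+np.argmax(s[1:,4])
    k=np.argwhere(l==i)[:,::-1]
    P=np.array([ray(c,p,z)[:2] for p in k]).astype(np.float32)*1000
    (m,wh,a)=cv2.minAreaRect(P)
    if wh[0]<wh[1]: a+=90
    return np.round(m,1),np.round(sorted(wh),1),round((a+90)%180-90,1),len(k)
E
python3 - <<'E'
from h import *
c=robot.camera("top"); save(c,"crop0.png",(125,150,400,260),2.9)
hsv=cv2.cvtColor(c["img"],cv2.COLOR_RGB2HSV); H,S,V=[hsv[:,:,i].astype(int) for i in range(3)]
yy,xx=np.mgrid[:384,:512]
def box(x0,y0,x1,y1): return (xx>=x0)&(xx<x1)&(yy>=y0)&(yy<y1)
org=(H>5)&(H<20)&(S>190)&(V>120)
print("bar",rect(c,org&box(250,180,280,215),.088))
print("mould",rect(c,(H>100)&(H<125)&(S>120)&(V>50)&box(235,160,295,242),.05))
print("plate",rect(c,(S<50)&(V>110)&box(130,155,180,230),.012))
print("handle",rect(c,(V<60)&box(140,170,165,205),.048))
print("pad",rect(c,(H>60)&(H<95)&(S>60)&box(345,180,382,216),.007))
b=robot.camera("scene")
for n,cc in(("top",c),("scene",b)):
  for t in["knob","mould_face","plate","pad"]:
    r=robot.search_frame(cc,t); print(n,t,[(np.round(q["xyz"],3),round(q["p"],2)) for q in r[:3]])
print(robot.get_obs())
E
```

```text
bar (array([490.3,  -8.4]), array([17.5, 47.8]), -29.9, 91)
mould (array([489.8,  -9.8]), array([100.9, 201.3]), -11.7, 2155)
plate (array([526.5, 322.7]), array([ 99.6, 201.1]), -5.9, 1831)
handle (array([524.6, 319.8]), array([20.2, 59.4]), -5.5, 128)
pad (array([ 494.3, -312. ]), array([67.3, 69.3]), 79.4, 498)
top knob [(array([0.479, 0.152, 0.046]), 0.53)]
top mould_face [(array([ 0.487, -0.01 ,  0.053]), 0.76)]
top plate [(array([0.526, 0.315, 0.01 ]), 0.96), (array([0.275, 0.249, 0.014]), 0.64)]
top pad [(array([ 0.493, -0.314,  0.006]), 0.73)]
scene knob [(array([ 0.501, -0.017,  0.085]), 0.72), (array([0.486, 0.144, 0.034]), 0.68)]
scene mould_face [(array([ 0.529, -0.028,  0.052]), 0.82), (array([ 0.593, -0.332,  0.053]), 0.54)]
scene plate []
scene pad [(array([ 0.495, -0.32 ,  0.006]), 0.56)]
{'time': 1.9, 'q': array([-1.45252471e+00,  5.27510860e-01,  1.43270912e+00, -3.51030396e-06,
        1.18139694e+00, -1.78481817e-01]), 'joint_velocities': array([ 0.00095016, -0.00033775, -0.00037982,  0.00128786, -0.00090388,
       -0.00111609]), 'joint_torque': array([ 1.79861740e-04, -4.40001833e+01, -1.76981771e+01,  6.36225706e-02,
        5.04706521e-02, -1.79643155e-05]), 'position': array([ 0.1827956 , -0.5976429 ,  0.24453881]), 'tool_rot': array([ 9.89012257e-01,  1.47833540e-01, -1.25775121e-06, -1.21780847e-05]), 'ft_force': array([0.02112674, 0.55658571, 0.97159894]), 'moment': array([-0.00195835, -0.01485238, -0.00151013]), 'grip_force': 0.0, 'grip_width': 0.08722316605218551}
```

View pics/crop0.png

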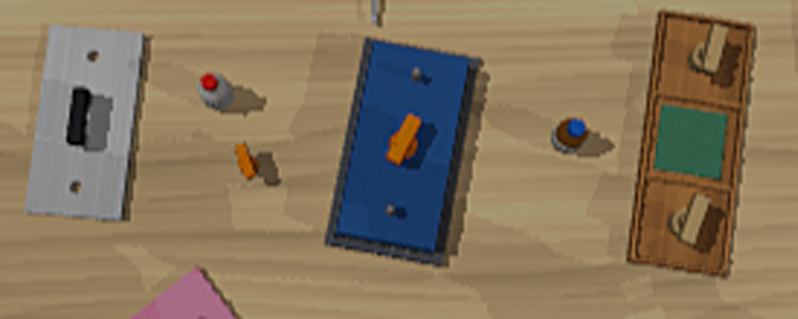

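The crop confirms it: the large knob sits in the mould at (405,140), the aluminium-grey plate with the black handle is at (85,120), and the green pad is at (690,140). I'll add a helper that converts a world target into a tool shift.

```bash
cat >> h.py <<'E'
from scipy.spatial.transform import Rotation as R
def go(p,yaw):
    o=robot.get_obs(); T=R.from_quat(o["tool_rot"]); x=T.as_matrix()[:,0]
    cur=np.degrees(np.arctan2(x[1],x[0])); d=T.inv().apply(np.array(p)-o["position"])*1000
    a=np.radians(yaw); X=[np.cos(a),np.sin(a),0]; Y=[np.sin(a),-np.cos(a),0]
    G=R.from_matrix(np.c_[X,Y,[0,0,-1]])
    print("shift",d.round(1),"rv",np.degrees((T.inv()*G).as_rotvec()).round(1),"yaw",cur.round(1),"pos",o["position"].round(4),"q",o["q"].round(2),"t",o["time"],"F",o["ft_force"].round(1),"w",round(o["grip_width"],4))
E
python3 -c "
from h import *
go([.49,-.0095,.2],-30)"
```

```text
shift [ 465.8 -472.6   44.6] rv [-0.  0. 47.] yaw 17.0 pos [ 0.1828 -0.5976  0.2445] q [-1.45  0.53  1.43 -0.    1.18 -0.18] t 1.9 F [0.  0.6 1. ] w 0.0872
```

Request:
move_arm:
  series: "233 -236 0 0 0 24;233 -236 0 0 0 24;233 -236 0 0 0 24;466 -473 45 0 0 47;466 -473 45 0 0 47;466 -473 45 0 0 47;466 -473 45 0 0 47;466 -473 45 0 0 47"
  jaw: 0.5

```text
time: 2.57
position: [0.3363, -0.3036, 0.2276]
tool_rot: [0.965, -0.261, 0.0, 0.0]
ft_force: [0.5, -0.4, 0.2]
grip_width: 0.0461
grip_force: 0.0
```

```bash
python3 -c "
from h import *
go([.49,-.0095,.2],-30)"
```

```text
shift [ -15.2 -331.5   27.5] rv [ 0.  -0.1 -0.2] yaw -30.2 pos [ 0.3363 -0.3036  0.2276] q [-0.98  0.32  1.87  0.    0.95  1.12] t 2.5667 F [ 0.5 -0.4  0.2] w 0.0461
```

Request:
move_arm:
  series: "-15 -331 28 0 0 0;-15 -331 28 0 0 0;-15 -331 28 0 0 0;-15 -331 28 0 0 0;-15 -331 28 0 0 0;-15 -331 28 0 0 0;-15 -331 28 0 0 0;-15 -331 28 0 0 0"

```text
time: 3.23
position: [0.4891, -0.0089, 0.1996]
tool_rot: [0.966, -0.259, 0.0, 0.0]
ft_force: [0.5, -1.1, 0.2]
grip_width: 0.0437
grip_force: 0.0
```

```bash
python3 - <<'E'
from h import *
c=robot.camera("wrist"); save(c,"w1.png")
hsv=cv2.cvtColor(c["img"],cv2.COLOR_RGB2HSV); H,S,V=[hsv[:,:,i].astype(int) for i in range(3)]
print("bar",rect(c,(H>5)&(H<20)&(S>190)&(V>140),.088))
print("mould",rect(c,(H>100)&(H<125)&(S>120)&(V>50),.05))
go([.49,-.0095,.081],-30)
E
```

```text
Traceback (most recent call last):
  File "h.py", line 13, in rect
    n,l,s,_=cv2.connectedComponentsWithStats(mask.astype(np.uint8)); i=1+np.argmax(s[1:,4])
                                                                         ~~~~~~~~~^^^^^^^^^
ValueError: attempt to get argmax of an empty sequence
```

View pics/w1.png

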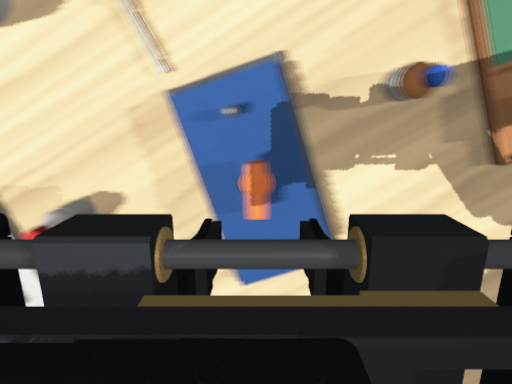

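The wrist view shows the bar at (257,190). It is nearly vertical, so it is aligned with the tool x, and it is centred between the fingers (about 261).

```bash
python3 - <<'E'
from h import *
c=robot.camera("wrist")
hsv=cv2.cvtColor(c["img"],cv2.COLOR_RGB2HSV); H,S,V=[hsv[:,:,i].astype(int) for i in range(3)]
yy,xx=np.mgrid[:384,:512]
print(hsv[190,257],hsv[210,257])
print("bar",rect(c,((H<18)|(H>170))&(S>90)&(abs(xx-257)<30)&(abs(yy-190)<35),.088))
print(px(c,[.49,-.0095,.088]))
go([.49,-.0095,.081],-30)
E
```

```text
[  7 135 163] [108 162 165]
bar (array([493.1, -13. ]), array([24.3, 50.9]), -29.8, 1272)
[268. 195.]
shift [  1.3   3.3 118.3] rv [-0.1 -0.1  0.4] yaw -29.6 pos [ 0.4902 -0.0061  0.1994] q [-0.24  0.41  1.81  0.    0.91  1.84] t 3.3333 F [-1.3 -0.2 -0.3] w 0.0437
```

Request:
move_arm:
  series: "1 4 30 0 0 0;1 4 60 0 0 0;1 4 90 0 0 0;1 4 110 0 0 0;1 4 118 0 0 0;1 4 118 0 0 0"

```text
time: 3.83
position: [0.4859, -0.0153, 0.08]
tool_rot: [0.966, -0.259, -0.002, 0.0]
ft_force: [-0.1, 0.2, -0.2]
grip_width: 0.0433
grip_force: 0.0
```

```bash
python3 - <<'E'
from h import *
c=robot.camera("wrist");save(c,"w2.png")
go([.4903,-.0105,.081],-30)
E
```

```text
shift [ 0.5 -6.   0.2] rv [ 0.   0.1 -0. ] yaw -30.0 pos [ 0.4868 -0.0154  0.0812] q [-0.26  0.62  1.91 -0.    0.61  1.83] t 3.8833 F [ 0.3 -0.7 -0.1] w 0.0433
```

View pics/w2.png

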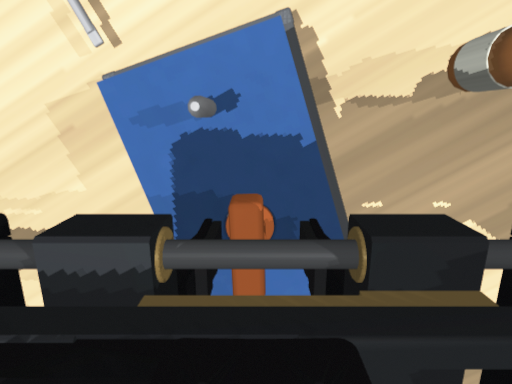

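The wrist view shows the bar at x≈248 while the fingers' centre is at 261. That is a 6 mm offset towards tool −y, which matches the calculation. I'll correct it and close.

Request:
move_arm:
  series: "0 -6 0 0 0 0;0 -6 0 0 0 0;0 -6 0 0 0 0;0 -6 0 0 0 0"

```text
time: 4.22
position: [0.4908, -0.0097, 0.0825]
tool_rot: [0.966, -0.259, 0.001, -0.0]
ft_force: [0.4, 0.7, -0.3]
grip_width: 0.0435
grip_force: 0.0
```

Request:
move_arm:
  series: "0 0 0 0 0 0;0 0 0 0 0 0;0 0 0 0 0 0;0 0 0 0 0 0;0 0 0 0 0 0"
  jaw: 0
  newtons: 50

```text
time: 4.63
position: [0.4899, -0.0099, 0.0814]
tool_rot: [0.966, -0.259, -0.0, 0.0]
ft_force: [-4.0, -9.4, 1.7]
grip_width: 0.0185
grip_force: 5.6
```

```bash
python3 - <<'E'
from h import *
go([.4903,-.0105,.081],-30); print(robot.get_obs()["moment"],robot.get_obs()["grip_force"])
E
```

```text
shift [0.7 0.3 0.4] rv [0. 0. 0.] yaw -30.0 pos [ 0.4899 -0.0099  0.0814] q [-0.25  0.63  1.9  -0.    0.62  1.85] t 4.6333 F [-4.  -9.4  1.7] w 0.0185
[-1.72351013  0.77971959 -0.02965742] 5.585067719221115
```

Request:
move_arm:
  series: "0 1.2 0 0 0 0;0 1.2 0 0 0 0;0 1.2 0 0 0 0;0 1.2 0 0 0 0;0 1.2 0 0 0 0;0 1.2 0 0 0 0"

```text
time: 5.13
position: [0.4896, -0.0105, 0.0814]
tool_rot: [0.966, -0.259, 0.0, -0.0]
ft_force: [0.3, 3.6, 1.3]
grip_width: 0.0162
grip_force: 50.0
```

Request:
move_arm:
  series: "0 0 -0.2 0 0 -7;0 0 -0.5 0 0 -14;0 0 -0.8 0 0 -21;0 0 -1.1 0 0 -28;0 0 -1.4 0 0 -35;0 0 -1.8 0 0 -42;0 0 -2.1 0 0 -49;0 0 -2.5 0 0 -56"

```text
time: 5.8
position: [0.4899, -0.012, 0.0828]
tool_rot: [0.974, 0.227, 0.0, 0.001]
ft_force: [1.5, -3.9, -12.0]
grip_width: 0.016
grip_force: 50.0
```

```bash
python3 - <<'E'
from h import *
go([.4903,-.0105,.081],-30); o=robot.get_obs(); print(o["moment"],o["grip_force"])
E
```

```text
shift [ 1.  -1.2  1.8] rv [ 0.1 -0.  56.2] yaw 26.2 pos [ 0.4899 -0.012   0.0828] q [-0.25  0.62  1.9  -0.    0.62  0.86] t 5.8 F [  1.5  -3.9 -12. ] w 0.016
[-0.93848178 -0.32246246 -0.55655194] 49.9946179962717
```

Request:
move_arm:
  series: "0 0 -0.3 0 0 7;0 0 -0.6 0 0 14;0 0 -0.9 0 0 21;0 0 -1.2 0 0 28;0 0 -1.5 0 0 35;0 0 -1.8 0 0 42;0 0 -2.1 0 0 49;0 0 -2.4 0 0 56"

```text
time: 6.47
position: [0.4893, -0.011, 0.0849]
tool_rot: [0.966, -0.26, -0.0, 0.0]
ft_force: [4.3, 2.8, -13.4]
grip_width: 0.0168
grip_force: 50.0
```

Request:
move_arm:
  series: "0 0 -0.3 0 0 -7;0 0 -0.6 0 0 -14;0 0 -0.9 0 0 -21;0 0 -1.2 0 0 -28;0 0 -1.5 0 0 -35;0 0 -1.8 0 0 -42;0 0 -2.1 0 0 -49;0 0 -2.4 0 0 -56"

```text
time: 7.13
position: [0.4895, -0.012, 0.0874]
tool_rot: [0.974, 0.227, -0.0, 0.0]
ft_force: [2.6, -4.4, -12.6]
grip_width: 0.0165
grip_force: 50.0
```

Request:
move_arm:
  series: "0 0 -0.3 0 0 7;0 0 -0.6 0 0 14;0 0 -1 0 0 21;0 0 -1.3 0 0 28;0 0 -1.6 0 0 35;0 0 -2 0 0 42;0 0 -2.3 0 0 49;0 0 -2.6 0 0 56"

```text
time: 7.8
position: [0.4892, -0.0109, 0.0898]
tool_rot: [0.965, -0.261, -0.001, 0.0]
ft_force: [3.0, 2.8, -13.9]
grip_width: 0.0163
grip_force: 50.0
```

Request:
move_arm:
  series: "0 0 -0.3 0 0 -7;0 0 -0.6 0 0 -14;0 0 -1 0 0 -21;0 0 -1.3 0 0 -28;0 0 -1.6 0 0 -35;0 0 -2 0 0 -42;0 0 -2.3 0 0 -49;0 0 -2.6 0 0 -56"

```text
time: 8.47
position: [0.4893, -0.012, 0.0923]
tool_rot: [0.974, 0.227, -0.001, 0.0]
ft_force: [1.6, -3.9, -14.2]
grip_width: 0.0163
grip_force: 50.0
```

Request:
move_arm:
  series: "0 0 -0.3 0 0 7;0 0 -0.6 0 0 14;0 0 -1 0 0 21;0 0 -1.3 0 0 28;0 0 -1.6 0 0 35;0 0 -2 0 0 42;0 0 -2.3 0 0 49;0 0 -2.6 0 0 56"

```text
time: 9.13
position: [0.4891, -0.011, 0.0949]
tool_rot: [0.965, -0.261, -0.001, 0.0]
ft_force: [3.0, 1.6, -14.7]
grip_width: 0.0164
grip_force: 50.0
```

Request:
move_arm:
  series: "0 0 -0.3 0 0 -7;0 0 -0.6 0 0 -14;0 0 -1 0 0 -21;0 0 -1.3 0 0 -28;0 0 -1.6 0 0 -35;0 0 -2 0 0 -42;0 0 -2.3 0 0 -49;0 0 -2.6 0 0 -56"

```text
time: 9.8
position: [0.4893, -0.012, 0.0975]
tool_rot: [0.974, 0.227, -0.001, 0.0]
ft_force: [1.5, -4.7, -14.6]
grip_width: 0.0158
grip_force: 50.0
```

Request:
move_arm:
  series: "0 0 -0.3 0 0 7;0 0 -0.6 0 0 14;0 0 -1 0 0 21;0 0 -1.3 0 0 28;0 0 -1.6 0 0 35;0 0 -2 0 0 42;0 0 -2.3 0 0 49;0 0 -2.6 0 0 56"

```text
time: 10.47
position: [0.4893, -0.0106, 0.1016]
tool_rot: [0.965, -0.261, -0.0, -0.0]
ft_force: [0.5, 4.4, 3.4]
grip_width: 0.0161
grip_force: 50.0
```

Request:
move_arm:
  series: "0 0 -0.3 0 0 -7;0 0 -0.6 0 0 -14;0 0 -1 0 0 -21;0 0 -1.3 0 0 -28;0 0 -1.6 0 0 -35;0 0 -2 0 0 -42;0 0 -2.3 0 0 -49;0 0 -2.6 0 0 -56"

```text
time: 11.13
position: [0.4897, -0.0117, 0.1043]
tool_rot: [0.974, 0.228, 0.0, 0.001]
ft_force: [0.3, -1.9, -0.6]
grip_width: 0.0159
grip_force: 50.0
```

```bash
python3 - <<'E'
from h import *
b=robot.camera("scene"); save(b,"s2.png",(130,130,330,280),4)
go([.4903,-.0105,.13],-30); o=robot.get_obs(); print(o["moment"],o["grip_force"])
E
```

```text
shift [  1.2  -0.7 -25.7] rv [ 0.1 -0.  56.6] yaw 26.6 pos [ 0.4895 -0.0117  0.1043] q [-0.25  0.58  1.89 -0.    0.67  0.86] t 11.1833 F [ 0.3 -2.3  0.5] w 0.0163
[-0.3952434   0.02676411 -0.00859356] 50.00185667027836
```

View pics/s2.png

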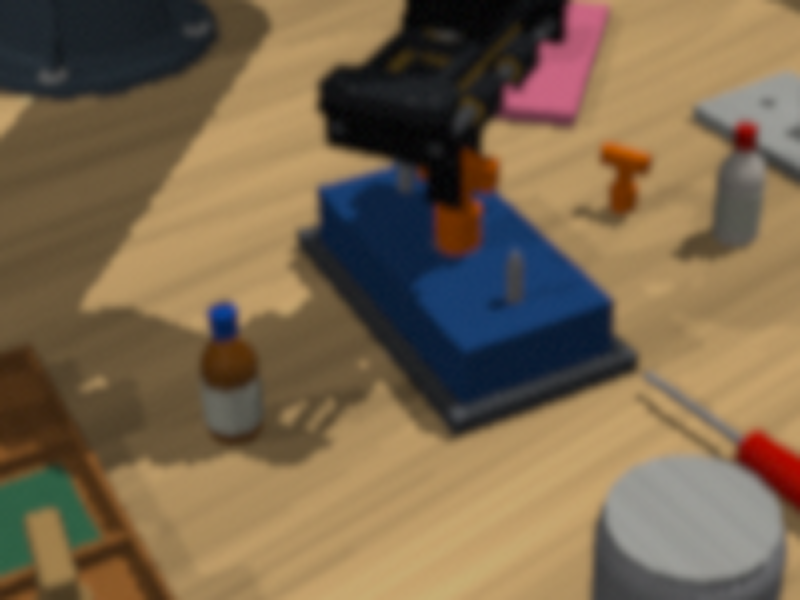

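The scene crop shows the knob bottom nearly clear of the bore at (457,245), with the mould seated in its cradle. I'll lift now, then carry the knob over the pad.

Request:
move_arm:
  series: "0 0 -20 0 0 0;0 0 -50 0 0 0;0 0 -86 0 0 0;-15 30 -86 0 0 0;-30 63 -86 0 0 0;-46 97 -86 0 0 0;-62 130 -86 0 0 0;-78 163 -86 0 0 0"

```text
time: 11.85
position: [0.49, -0.1931, 0.1903]
tool_rot: [0.975, 0.224, -0.001, -0.0]
ft_force: [0.5, 1.0, 0.0]
grip_width: 0.0161
grip_force: 50.0
```

Request:
move_arm:
  series: "-16 33 0 0 0 0;-32 66 0 0 0 0;-45 92 0 0 0 0;-52 109 0 0 0 0;-52 109 0 0 0 0;-52 109 0 0 0 0"

```text
time: 12.35
position: [0.491, -0.3129, 0.1897]
tool_rot: [0.975, 0.223, -0.001, -0.001]
ft_force: [0.8, 1.4, -0.8]
grip_width: 0.0157
grip_force: 50.0
```

```bash
python3 - <<'E'
from h import *
c=robot.camera("top")
hsv=cv2.cvtColor(c["img"],cv2.COLOR_RGB2HSV); H,S,V=[hsv[:,:,i].astype(int) for i in range(3)]
go([.495,-.313,.066],26.6)
b=robot.camera("scene")
for n,cc in (("top",c),("scene",b)):
  for r in robot.tip_of(cc,"knob")[:3]+robot.tip_of(cc,"pad")[:1]+robot.tip_of(cc,"mould_face")[:1]: print(n,np.round(r["xyz"],3),round(r["p"],2))
E
```

```text
shift [  3.2   3.5 123.7] rv [-0.2  0.1 -0.7] yaw 25.9 pos [ 0.4909 -0.3115  0.1897] q [-0.76  0.54  1.6   0.    1.01  0.36] t 12.4 F [-0.5 -0.1 -0. ] w 0.016
top [ 0.477  0.15  -0.001] 0.38
top [ 0.728 -0.316 -0.001] 0.52
top [ 0.494 -0.014  0.053] 0.64
scene [0.483 0.151 0.001] 0.49
scene [ 0.495 -0.314  0.005] 0.59
scene [ 0.491 -0.011  0.054] 0.74
```

Request:
move_arm:
  series: "2 2 35 0 0 0;3 3 70 0 0 0;3 3 100 0 0 0;3 3 115 0 0 0;3 3 121 0 0 0;3 3 123 0 0 0;3 3 124 0 0 0;3 3 124.5 0 0 0"

```text
time: 13.42
position: [0.4968, -0.3142, 0.067]
tool_rot: [0.974, 0.225, 0.001, 0.001]
ft_force: [0.5, -0.4, -0.7]
grip_width: 0.0161
grip_force: 50.0
```

Request:
move_arm:
  series: "0 0 0.5 0 0 0;0 0 0.5 0 0 0;0 0 0.5 0 0 0"

```text
time: 13.67
position: [0.4963, -0.314, 0.0663]
tool_rot: [0.974, 0.225, 0.0, 0.001]
ft_force: [0.3, -0.4, -0.8]
grip_width: 0.0158
grip_force: 50.0
```

Request:
move_arm:
  series: "0 0 0.5 0 0 0;0 0 1 0 0 0;0 0 1.4 0 0 0;0 0 1.4 0 0 0;0 0 1.4 0 0 0"

```text
time: 14.08
position: [0.4961, -0.3138, 0.0645]
tool_rot: [0.974, 0.225, 0.0, 0.0]
ft_force: [-0.3, 0.4, 4.4]
grip_width: 0.016
grip_force: 50.0
```

Request:
move_arm:
  series: "0 0 -0.4 0 0 0;0 0 -0.4 0 0 0;0 0 -0.4 0 0 0;0 0 -0.4 0 0 0;0 0 -0.4 0 0 0"
  jaw: 0.4

```text
time: 14.5
position: [0.4957, -0.3135, 0.064]
tool_rot: [0.974, 0.225, -0.0, -0.0]
ft_force: [0.3, -1.0, -0.5]
grip_width: 0.0338
grip_force: 0.0
```

Request:
move_arm:
  series: "0 0 -10 0 0 0;0 0 -30 0 0 0;0 0 -65 0 0 0;0 0 -100 0 0 0;0 0 -140 0 0 0;0 0 -140 0 0 0"

```text
time: 15.0
position: [0.4996, -0.3168, 0.2129]
tool_rot: [0.974, 0.225, 0.005, 0.007]
ft_force: [0.6, -1.1, 1.8]
grip_width: 0.0342
grip_force: 0.0
```

```bash
python3 - <<'E'
from h import *
c=robot.camera("wrist"); b=robot.camera("scene")
p=np.hstack([c["img"],b["img"]])[:,:,::-1]; cv2.imwrite("pics/pl.png",cv2.resize(p,(800,300),interpolation=cv2.INTER_AREA))
for t in("knob","pad","mould_face"):
  for r in robot.tip_of(b,t)[:3]: print(t,np.round(r["xyz"],3),round(r["p"],2))
print(robot.get_obs()["time"]); go([.525,.321,.15],-5.7)
E
```

```text
knob [ 0.499 -0.312  0.01 ] 0.96
knob [0.481 0.147 0.   ] 0.55
knob [ 0.409 -0.293  0.004] 0.22
pad [ 0.497 -0.312  0.004] 0.92
mould_face [ 0.491 -0.01   0.051] 0.77
15.25
shift [ 304.9 -556.3   54.4] rv [-0.1  0.1 31.7] yaw 26.0 pos [ 0.495  -0.3128  0.2032] q [-0.75  0.53  1.57 -0.    1.05  0.36] t 15.25 F [-0.6 -0.1 -0.4] w 0.035
```

View pics/pl.png

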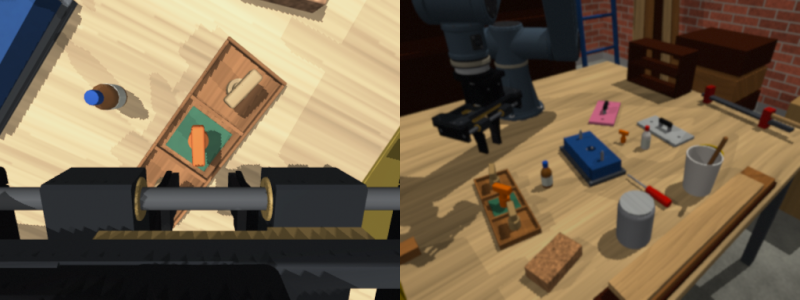

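The left panel (wrist) shows the orange knob standing on the pad at (198,145). In the right panel (scene), everything else is in place. Next is the plate.

Request:
move_arm:
  series: "20 -36 0 0 0 4;40 -73 0 0 0 8;60 -109 0 0 0 12;80 -146 0 0 0 16;100 -182 0 0 0 20;120 -219 0 0 0 24;140 -255 0 0 0 28;160 -292 0 0 0 31.7"
  jaw: 0.5

```text
time: 15.92
position: [0.5103, 0.0206, 0.2027]
tool_rot: [0.999, -0.052, -0.002, -0.0]
ft_force: [1.5, 0.1, -0.1]
grip_width: 0.0432
grip_force: 0.0
```

```bash
python3 -c "
from h import *
go([.525,.321,.15],-5.7)"
```

```text
shift [ -16.1 -300.3   52.8] rv [-0.   0.2 -0.2] yaw -5.9 pos [0.5103 0.0206 0.2027] q [-0.18  0.44  1.76  0.    0.95  1.5 ] t 15.9167 F [ 1.5  0.1 -0.1] w 0.0432
```

Request:
move_arm:
  series: "-2 -40 0 0 0 0;-4 -80 0 0 0 0;-7 -120 0 0 0 0;-9 -160 10 0 0 0;-11 -200 20 0 0 0;-13 -240 30 0 0 0;-15 -275 45 0 0 0;-16 -298 52 0 0 0"

```text
time: 16.58
position: [0.523, 0.3195, 0.1487]
tool_rot: [0.999, -0.049, -0.003, 0.001]
ft_force: [-0.2, 0.9, 0.4]
grip_width: 0.0438
grip_force: 0.0
```

Request:
move_arm:
  series: "0 0 0 0 0 0;0 0 0 0 0 0;0 0 0 0 0 0"

```text
time: 16.83
position: [0.5244, 0.3158, 0.1511]
tool_rot: [0.999, -0.05, -0.001, 0.001]
ft_force: [0.1, -0.9, 0.5]
grip_width: 0.0436
grip_force: 0.0
```

```bash
python3 - <<'E'
from h import *
c=robot.camera("wrist"); save(c,"w3.png"); print(px(c,[.525,.321,.048]),px(c,[.555,.318,.048]),px(c,[.595,.314,.012]))
go([.525,.321,.037],-5.7)
for t in("plate",):
  for r in robot.tip_of(c,t)[:3]+robot.search_frame(c,t): print(t,np.round(r["xyz"],3),round(r["p"],2))
E
```

```text
[252. 198.] [252. 162.] [253. 110.]
shift [ -0.3  -5.7 114.7] rv [ 0.1  0.1 -0. ] yaw -5.7 pos [0.5249 0.3154 0.1517] q [ 0.36  0.63  1.55 -0.    0.97  2.03] t 16.8833 F [0.2 0.  0.3] w 0.044
plate [0.525 0.319 0.   ] 0.93
plate [0.552 0.316 0.01 ] 0.86
```

View pics/w3.png

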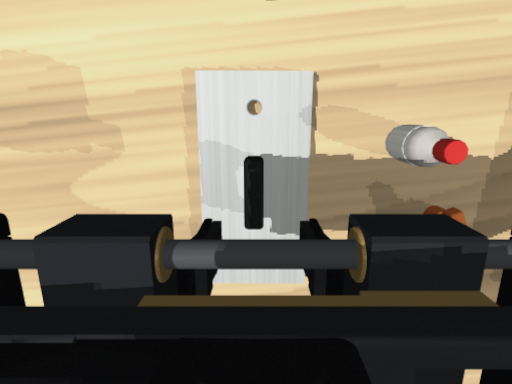

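The wrist view shows the handle at (254,192) and a plate hole at (254,107). The projection puts them at u=252 and about 4 px lower, so the plate centre is about (0.5275, 0.3195). I'll descend with that correction.

Request:
move_arm:
  series: "1 -2 30 0 0 0;2 -4 65 0 0 0;2 -4 90 0 0 0;2 -4 105 0 0 0;2 -4 110 0 0 0;2 -4 110 0 0 0;2 -4 110 0 0 0"

```text
time: 17.57
position: [0.5286, 0.32, 0.0432]
tool_rot: [0.999, -0.05, 0.001, -0.0]
ft_force: [-0.1, 0.6, 0.6]
grip_width: 0.0437
grip_force: 0.0
```

```bash
python3 -c "
from h import *
go([.5275,.3195,.041],-5.7)"
```

```text
shift [-1.   0.6  2.2] rv [-0.  -0.1 -0.1] yaw -5.8 pos [0.5286 0.32   0.0432] q [ 0.36  0.79  1.58 -0.    0.77  2.04] t 17.5667 F [-0.1  0.6  0.6] w 0.0437
```

Request:
move_arm:
  series: "-1 0 2 0 0 0;-1 0 2 0 0 0;-1 0 2 0 0 0;-1 0 2 0 0 0;-1 0 2 0 0 0;-1 0 2 0 0 0;-1 0 2 0 0 0;-1 0 2 0 0 0"
  jaw: 0
  newtons: 60

```text
time: 18.23
position: [0.5269, 0.3208, 0.0409]
tool_rot: [0.999, -0.05, 0.0, -0.0]
ft_force: [-1.7, -0.2, 4.0]
grip_width: 0.0152
grip_force: 60.0
```

Request:
move_arm:
  series: "0 0 0 0 0 0;0 0 0 0 0 0"

```text
time: 18.4
position: [0.5269, 0.3209, 0.0409]
tool_rot: [0.999, -0.05, 0.0, -0.0]
ft_force: [-1.2, -0.6, 4.9]
grip_width: 0.0153
grip_force: 60.0
```

Request:
move_arm:
  series: "0 0 -10 0 0 0;0 0 -30 0 0 0;0 0 -60 0 0 0;0 0 -90 0 0 0;0 0 -120 0 0 0;0 0 -130 0 0 0;0 0 -130 0 0 0;0 0 -130 0 0 0"

```text
time: 19.07
position: [0.5258, 0.3202, 0.1694]
tool_rot: [0.999, -0.05, -0.001, 0.0]
ft_force: [-0.5, -0.4, -4.8]
grip_width: 0.0153
grip_force: 60.0
```

```bash
python3 - <<'E'
from h import *
c=robot.camera("wrist"); save(c,"w4.png"); go([.4903,-.0105,.171],-11.7)
hsv=cv2.cvtColor(c["img"],cv2.COLOR_RGB2HSV); S,V=hsv[:,:,1].astype(int),hsv[:,:,2].astype(int)
o=robot.get_obs(); T=R.from_quat(o["tool_rot"]).as_matrix()
for dx in(70,100):
  for dy in(-50,0,50): print(dx,dy,px(c,o["position"]+T@np.array([dx/1000,dy/1000,.041-.012])))
print(o["moment"])
E
```

```text
shift [ -1.8 332.2  -2. ] rv [0.1 0.2 6. ] yaw -5.7 pos [0.525  0.3198 0.1683] q [ 0.37  0.61  1.53 -0.    1.01  2.04] t 19.1167 F [-0.8  0.8 -5.5] w 0.0149
70 -50 [166. 110.]
70 0 [259. 109.]
70 50 [352. 109.]
100 -50 [161.  49.]
100 0 [259.  49.]
100 50 [356.  49.]
[ 0.03582766  0.07572345 -0.0083907 ]
```

View pics/w4.png

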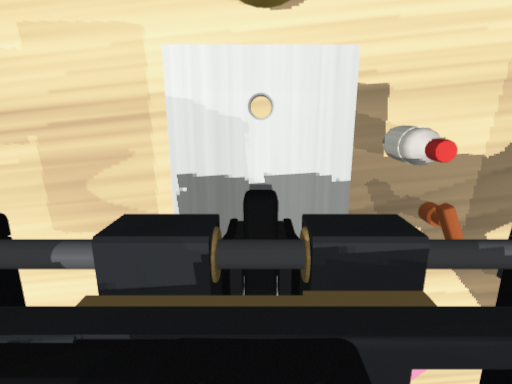

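The wrist view shows the hole at (261,107), against (259,109) predicted. So the plate is parallel to the tool and sits about +1.5 mm along tool x. The bore axis from the twist geometry is about (0.4905, −0.0112). I'll carry the plate to the mould.

Request:
move_arm:
  series: "0 20 0 0 0 0;-1 55 0 0 0 1;-1 95 0 0 0 2;-1 135 0 0 0 3;-2 175 0 0 0 4;-2 215 0 0 0 5;-3 255 0 0 0 6;-3 295 0 0 0 6"

```text
time: 19.78
position: [0.492, 0.0259, 0.1681]
tool_rot: [0.995, -0.102, -0.003, -0.0]
ft_force: [0.3, 0.1, -4.7]
grip_width: 0.0149
grip_force: 60.0
```

Request:
move_arm:
  series: "0 20 0 0 0 0;0 32 0 0 0 0;0 37 0 0 0 0;0 37 0 0 0 0;0 37 0 0 0 0;0 37 0 0 0 0"

```text
time: 20.28
position: [0.4866, -0.0078, 0.1697]
tool_rot: [0.995, -0.101, -0.001, -0.0]
ft_force: [0.1, 0.4, -4.7]
grip_width: 0.0155
grip_force: 60.0
```

```bash
python3 -c "
from h import *
go([.489,-.0109,.135],-11.6)"
```

```text
shift [ 3.   2.5 34.7] rv [-0.   0.1 -0. ] yaw -11.6 pos [ 0.4866 -0.0078  0.1697] q [-0.25  0.46  1.85  0.    0.83  1.53] t 20.2833 F [ 0.1  0.4 -4.7] w 0.0155
```

Request:
move_arm:
  series: "1 1 10 0 0 0;3 2.5 20 0 0 0;3 2.5 30 0 0 0;3 2.5 33 0 0 0;3 2.5 33 0 0 0;3 2.5 33 0 0 0;3 2.5 33 0 0 0"

```text
time: 20.87
position: [0.4896, -0.0119, 0.1374]
tool_rot: [0.995, -0.102, 0.0, 0.0]
ft_force: [-0.3, -0.6, -5.0]
grip_width: 0.0153
grip_force: 60.0
```

```bash
python3 - <<'E'
from h import *
c=robot.camera("wrist"); save(c,"w5.png",(200,60,320,150),6); go([.489,-.0109,.135],-11.6)
o=robot.get_obs(); T=R.from_quat(o["tool_rot"]).as_matrix()
print("hole top/bot",px(c,o["position"]+T@np.array([.0715,0,.029])),px(c,o["position"]+T@np.array([.0715,0,.041])))
a=np.radians(-11.6); P=np.array([.4905+.07*np.cos(a),-.0112+.07*np.sin(a)])
print("pin top/base",px(c,[*P,.082]),px(c,[*P,.05]))
E
```

```text
shift [-0.9 -0.9  2.6] rv [ 0.  -0.1 -0.1] yaw -11.7 pos [ 0.4897 -0.0119  0.1376] q [-0.25  0.52  1.87  0.    0.75  1.52] t 20.9167 F [ 0.3  0.3 -5.1] w 0.0154
hole top/bot [258. 105.] [258. 106.]
pin top/base [257. 108.] [257. 109.]
```

View pics/w5.png

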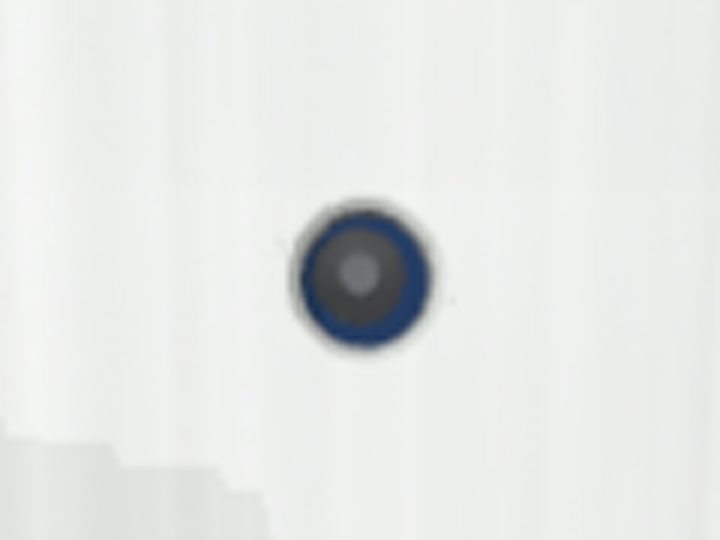

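The crop shows the pin tip at (360,274) inside the hole, whose centre is (364,276). That is about 0.4 mm off in tool −y. I'll lower gently.

Request:
move_arm:
  series: "0.4 -0.4 4 0 0 0;0.4 -0.4 8 0 0 0;0.4 -0.4 12 0 0 0;0.4 -0.4 16 0 0 0;0.4 -0.4 20 0 0 0;0.4 -0.4 20 0 0 0;0.4 -0.4 20 0 0 0"

```text
time: 21.5
position: [0.4896, -0.0116, 0.1169]
tool_rot: [0.995, -0.102, -0.0, -0.0]
ft_force: [0.1, 0.5, -4.4]
grip_width: 0.0152
grip_force: 60.0
```

Request:
move_arm:
  series: "0 0 3 0 0 0;0 0 6 0 0 0;0 0 9 0 0 0;0 0 12 0 0 0;0 0 15 0 0 0;0 0 15 0 0 0;0 0 15 0 0 0"

```text
time: 22.08
position: [0.49, -0.0117, 0.1021]
tool_rot: [0.995, -0.102, 0.0, -0.0]
ft_force: [0.2, 0.6, -4.9]
grip_width: 0.0153
grip_force: 60.0
```

Request:
move_arm:
  series: "0 0 2 0 0 0;0 0 4 0 0 0;0 0 6 0 0 0;0 0 8 0 0 0;0 0 9.5 0 0 0;0 0 10.5 0 0 0;0 0 11 0 0 0;0 0 11 0 0 0"

```text
time: 22.75
position: [0.49, -0.0116, 0.0912]
tool_rot: [0.995, -0.102, 0.0, -0.0]
ft_force: [1.0, 0.6, -5.1]
grip_width: 0.0155
grip_force: 60.0
```

Request:
move_arm:
  series: "0 0 0.3 0 0 0;0 0 0.6 0 0 0;0 0 0.6 0 0 0"

```text
time: 23.0
position: [0.49, -0.0117, 0.0909]
tool_rot: [0.995, -0.102, 0.0, 0.0]
ft_force: [1.8, 0.9, -4.6]
grip_width: 0.0154
grip_force: 60.0
```

Request:
move_arm:
  series: "0 0 0.4 0 0 0;0 0 0.8 0 0 0;0 0 1.2 0 0 0;0 0 1.2 0 0 0"

```text
time: 23.33
position: [0.49, -0.0117, 0.0908]
tool_rot: [0.995, -0.102, 0.001, 0.0]
ft_force: [-1.1, 0.8, 7.5]
grip_width: 0.0153
grip_force: 60.0
```

Contact at the expected height. I'll release and withdraw.

Request:
move_arm:
  series: "0 0 -1 0 0 0;0 0 -1 0 0 0;0 0 -1 0 0 0;0 0 -1 0 0 0;0 0 -1 0 0 0;0 0 -1 0 0 0"
  jaw: 0.5

```text
time: 23.83
position: [0.4897, -0.0117, 0.0904]
tool_rot: [0.995, -0.102, -0.0, -0.0]
ft_force: [0.1, -0.1, 0.6]
grip_width: 0.0417
grip_force: 0.0
```

Request:
move_arm:
  series: "0 0 -8 0 0 0;0 0 -20 0 0 0;0 0 -50 0 0 0;0 0 -85 0 0 0;0 0 -120 0 0 0;0 0 -150 0 0 0;0 0 -150 0 0 0;0 0 -150 0 0 0"

```text
time: 24.5
position: [0.4908, -0.0118, 0.2428]
tool_rot: [0.995, -0.102, 0.003, 0.0]
ft_force: [0.2, -0.0, -1.0]
grip_width: 0.0432
grip_force: 0.0
```

```bash
python3 - <<'E'
from h import *
c=robot.camera("scene"); save(c,"end.png",(90,60,420,350),1.8); go([.49,-.01,.2],-11)
E
```

```text
shift [ 0.  -1.6 41.2] rv [ 0.  -0.1 -0.7] yaw -11.7 pos [ 0.4896 -0.0116  0.2412] q [-0.25  0.35  1.77 -0.    1.02  1.52] t 24.55 F [ 0.2 -0.4 -1.3] w 0.0435
```

View pics/end.png

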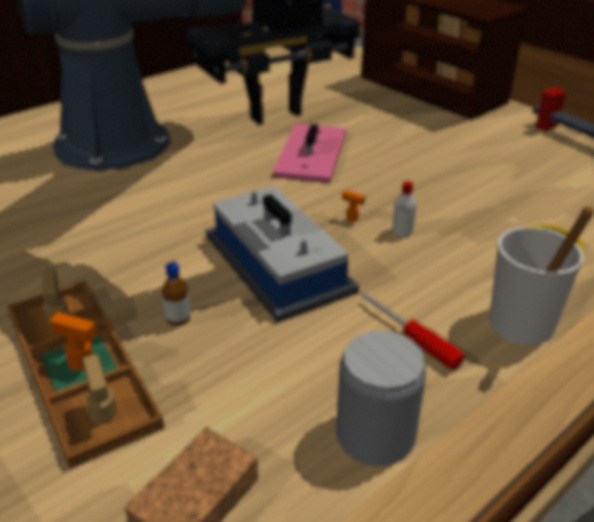

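The plate lies flat on the mould at (280,235) with both pins showing through. The knob is upright on the pad at (75,340), and everything else is undisturbed.

```bash
python3 -c "
from h import *
print(robot.hand_in())"
```

```text
the job is handed in; nothing more can be done
None
```

I handed the job in at about 24.6 s on the robot's clock; no verdict came back, but the last picture shows the knob upright on the green pad, the plate flat over both pins, the mould seated and the other things undisturbed.

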